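Open the lifting-chalk box in its floor holder

ROBOT

A 6-joint arm with a two-finger parallel gripper is mounted at the origin on the work surface. World frame = base frame: x ahead of the robot, y to its left, z up, the work surface at z = 0. Lengths are in m, angles in rad, forces in N, time in s.
With the tool pointing down it reaches from about 0.35 to 0.775 m from the base axis. Payload 5.5 kg.
Tool frame: the origin (TCP) lies between the finger pads; the fingertips stand 17 mm ahead of it and the grasp point (between the pads) lies 2 mm behind it (env.finger_overhang is the distance from the TCP to the fingertips, in m); z points along the fingers, y is the line along which they close (so a half turn about z gives the same grasp; the last joint's range is limited). The gripper opens to 85 mm and grips with 20 to 120 N. Pads are 22 mm wide; open, the fingers measure 114 mm over their backs; the gripper's body (76 mm by 85 mm) begins 54 mm behind the grasp point. The pads swing forward as they close: fully open they stand 13 mm farther back than shut.
Start: joints at [-1.327, 0.313, 0.046, 1.304, 0, 1.431], TCP at [0.215, -0.533, 0.248] pointing down, gripper open.
Joint ranges: [-2.76, 2.76], [-0.86, 1.69], [-1.03, 1.26], [-2.2, 2.34], [-1.47, 1.5], [-3.14, 3.14]. Speed limits (rad/s): [2.57, 2.57, 3.14, 3.14, 3.14, 3.14].

INTERFACE

Orientations are given as a unit quaternion [w, x, y, z].
In Python, from workcell import env gives the robot as it stands. The module is installed in compiled form; this text tells all that it offers.
- The arm moves only by the shell command python3 -m pendant 'ROWS' [FORCE]. ROWS is JSON, a list of rows, each a list of 5 numbers: the gripper's target within -1 to 1 (fully open at 1, half-way at 0, shut at -1), then the shift along the tool's x, y, z in m, then the turn about the tool's z in rad. A call has 1 to 8 rows; each row shifts and turns the commanded pose from where the row before left it, along the tool's axes as they then stand; what a row does not reach is not made up. A row lasts 1/8 s, in which the tool goes at most 62.5 mm and 10.7 degrees, less where a joint would pass 70% of its speed; a pose out of reach is approached as far as the arm can. A call with a gripper value outside its range is refused whole. The fingers move at their own pace and stop on an object; FORCE is the grip in N (left out, the last holds). Time passes only in rows, so rows that do not move let the fingers close. It gives the time, the measured TCP pose, the force, the opening and the grip force at its end, in the units of the state.
- env.get_state(): the state, without advancing time (a new reading comes with each control period).
- env.read_camera(name): name is "scene" or "top"; returns the picture (480x640x3 uint8, red, green, blue); there is no depth.
- env.calibration(name): a dict with "K" (3x3 intrinsics, pixels), "distortion" ([k1, k2, p1, p2, k3] as OpenCV has them; the pictures are not rectified), "T" (4x4, takes a point from camera to world coordinates). Camera axes: x right, y down, z forward; pixel columns grow to the right and rows downward; lengths in m; the calibration is good to about 2 mm. A picture is of the moment at which its call begins. calibration takes no time and is no camera call.
- env.hand_in(): hands the job in; it is judged then, once.
Trained networks look in the newest picture that a camera, given by its name, has taken for a name from the list of things; names that differ only in an ending like _2 or _b are one class to them, and where a whole thing is asked for, a point or a joint stands for the part that bears it (a point fixed in the world has none). Each returns a list of dicts, best first, with "score" (0 to 1); they miss things now and then, are a little off and sometimes report something else, mostly with a low value. They report only what shows in the picture. A call takes as long as a camera call. They do not tell look-alikes from the thing itself.
- env.recognise(camera, label): "centre" ([column, row] in pixels, amid what is visible of it).
The state is a dict: "clock": time; "joint_pos": joint angles; "qvel": joint speeds; "tau": joint torques, N m; "tcp_pos": TCP position; "orientation": TCP orientation; "wrist_force": force on the tool from outside, world axes, zero at the start; "ft_torque": the same for the moment, N m; "finger_gap": finger opening in m; "grip_force": force on a finger pad.
Only numpy, scipy, OpenCV 4.12 (cv2) and the standard library are available. Lean on these libraries where they do the work, as an engineer would, in place of code of your own. Each camera call takes 0.05 s, during which the arm holds its last target. There are 200 camera calls.

TASK

The chalk box has been knocked over. Stand it up and slide its foot fully home under the lips of the steel floor holder, and let go of it; then, with the holder keeping the base down, take the tight hood from above, draw it straight up off the base and set it down gently, mouth down and upright, on top of the blue step block. Leave the base standing home in the holder and do not disturb the other things.

Things in the scene. Friction and masses are not known exactly. Their poses are not given: they have to be found in the camera images.
- chalk_base: Base of the chalk box, dark steel, about 0.35 kg; at first lying on its flat x side, hood on, closed end roughly away from the robot, its own y level, its axis 31 mm above the rubber. Origin: centre of the foot's underside; own z runs up the box to the hood's closed top (closed box 150 mm tall). Plinth 62 x 62 mm, 22 mm high; above it a 53 x 53 mm sleeve. Half a turn about z makes no difference.
- foot_lug (a point): Outer edge of one of the base's two foot lugs, at the base's x = 0, y = 45 mm, z = 3 mm; the other is at y = -45 mm. The foot plate, the lowest 6 mm of the base, is 62 mm long in x and 90 mm wide in y, so each lug sticks out 14 mm beyond the plinth.
- sleeve_top (a point): Centre of the sleeve's open top, 134 mm above the base's underside, full of white chalk blocks, covered by the hood at first. Four leaf springs, 120 mm above the underside, press on the hood's inside and make it tight.
- hood: Hood of the box, plain aluminium square tube, 62 x 62 mm outside, 3 mm walls, 128 mm long, about 0.15 kg. Origin: centre of its open mouth, own z to the closed end. Its mouth rests on the plinth, 22 mm above the underside of the base. Sliding it takes 7 to 12 N over the first 105 mm or so: more than the base weighs, so the box can be lifted by the hood and the base comes along unless held down.
- hood_top (a point): Centre of the hood's closed end, 128 mm from its mouth.
- holder: Steel holder fixed to the rubber. Origin on the rubber, where the base's origin lies when home; own x is the sliding-in direction (roughly away from the robot), y across, z up. Two rails at y = +-50 mm, x from -43 to 37 mm, 14 mm high, 96 mm apart inside. A stop bar, face at x = 32 mm, 26 mm high, meets the foot when home. The base's y lies along the holder's y, either way round.
- holder_lip (a point): Front end of one rail's inturned lip, at the holder's x = -43, y = 44, z = 10 mm. The lips' undersides are 10 mm above the rubber, their inner edges 72 mm apart; a base lug (6 mm thick) slides under each and is then held down, with some 4 mm of play.
- holder_mouth (a point): Middle of the mouth of the holder on the rubber, at its x = -73 mm, where the flared rails are 123 mm apart; they narrow to 96 mm at x = -43 mm. The lip ends are turned up: from x = -60 to -43 mm their undersides slope down from 15 to 10 mm.
- step: Blue plastic step block 280 (x) x 180 (y) x 100 mm high, fixed. Origin: centre of its underside.
- step_top (a point): Centre of the step block's flat treaded top, 100 mm above the rubber.
- dumbbell_a: Chrome mini hex dumbbell lying on the rubber, 150 mm long along its own x, 48 mm heads; origin at its middle. Leave alone.
- dumbbell_b: The other, equal mini dumbbell. Leave alone.
- mug: White ceramic mug standing upside down, 80 mm wide, 92 mm high, handle at its side; origin at the centre of its upturned bottom, 92 mm above the rubber. Leave alone.
- bottle: Stainless bottle with a clip-on lid, 70 mm wide, 215 mm high, standing; origin at the centre of its underside. Leave alone.
- cork_block: Cork exercise block 225 x 120 x 75 mm lying on the rubber; origin at the centre of its underside. Leave alone.
- plate: Weight plate, 120 mm wide and 22 mm thick, lying flat; origin at the centre of its underside. Leave alone.
Things that resemble listed ones, but are neither listed nor needed, are in the scene too. What is shaped like the hood but green or pink is not meant.

How it is judged:
By the outcome, as a careful person would: the job done as asked, in the order asked, and still so for the second after the job is handed in, with the robot touching nothing.
It also fails if it takes over 67 s, if anything falls off the work surface, if the arm or the gripper's body presses on something with over 40 N, if the wrist force passes 120 N, or if a joint passes its speed limit or range.

## Working session

There is one attempt and no reset: what is moved stays moved. The work goes in short steps, Python scripts to look and compute and a shell command to move; the robot and the scene stay as the last step left them, time stands still between calls to the robot, and variables do not carry over. Pictures are saved under pics/ and viewed, at most 13 in all, crops included, and the job is handed in when it is done.

```bash
mkdir -p pics; cat > h.py <<'E'
import numpy as np, cv2
from workcell import env
def snap(cam,name):
    im=env.read_camera(cam); cv2.imwrite(f'pics/{name}.png',im[:,:,::-1]); return im
def pix2w(cam,uv,z):
    c=env.calibration(cam);K=np.array(c['K']);T=np.array(c['T'])
    p=cv2.undistortPoints(np.array(uv,float).reshape(-1,1,2),K,np.array(c['distortion']))[:,0]
    d=np.c_[p,np.ones(len(p))]@T[:3,:3].T
    z=np.broadcast_to(z,len(p)); s=(z-T[2,3])/d[:,2]
    return T[:3,3]+d*s[:,None]
def w2pix(cam,P):
    c=env.calibration(cam);T=np.linalg.inv(np.array(c['T']))
    return cv2.projectPoints(np.array(P,float).reshape(-1,1,3),cv2.Rodrigues(T[:3,:3])[0],T[:3,3],np.array(c['K']),np.array(c['distortion']))[0][:,0]
E
python3 - <<'E'
from h import *
for c in('scene','top'):
    snap(c,c+'0'); print(c,np.array(env.calibration(c)['T']).round(3).tolist())
    for l in('chalk_base','foot_lug','hood','hood_top','holder','holder_lip','holder_mouth','step','step_top'):
        print(l,[(np.round(r['centre']).tolist(),round(r['score'],2)) for r in env.recognise(c,l)])
print(env.get_state())
E
```

```text
scene [[-0.635, 0.539, -0.553, 1.169], [0.772, 0.439, -0.459, 0.494], [-0.005, -0.718, -0.696, 0.837], [0.0, 0.0, 0.0, 1.0]]
chalk_base [([465.0, 281.0], 0.9)]
foot_lug [([461.0, 284.0], 0.75), ([207.0, 253.0], 0.43)]
hood [([432.0, 304.0], 0.9), ([462.0, 246.0], 0.6), ([491.0, 356.0], 0.59)]
hood_top [([432.0, 303.0], 0.72), ([461.0, 244.0], 0.59)]
holder []
holder_lip [([292.0, 271.0], 0.88)]
holder_mouth [([293.0, 270.0], 0.83)]
step [([266.0, 179.0], 0.81)]
step_top [([268.0, 180.0], 0.75)]
top [[0.025, -0.996, 0.081, 0.48], [-1.0, -0.025, -0.003, -0.006], [0.005, -0.081, -0.997, 1.454], [0.0, 0.0, 0.0, 1.0]]
chalk_base []
foot_lug [([214.0, 274.0], 0.55)]
hood [([230.0, 321.0], 0.86), ([169.0, 237.0], 0.71), ([220.0, 251.0], 0.59), ([351.0, 213.0], 0.47)]
hood_top [([218.0, 253.0], 0.9), ([230.0, 318.0], 0.89), ([167.0, 238.0], 0.58), ([403.0, 182.0], 0.58), ([418.0, 287.0], 0.49), ([159.0, 307.0], 0.34)]
holder [([348.0, 212.0], 0.68)]
holder_lip [([346.0, 214.0], 0.58)]
holder_mouth [([345.0, 213.0], 0.65)]
step [([418.0, 290.0], 0.88), ([493.0, 307.0], 0.65), ([320.0, 164.0], 0.23)]
step_top [([419.0, 284.0], 0.84)]
{'clock': 1.0, 'joint_pos': array([-1.32661907e+00,  3.13186982e-01,  4.60985273e-02,  1.30356944e+00,
        7.54529887e-06,  1.43120971e+00]), 'qvel': array([-0.00019665, -0.00022323,  0.00040578, -0.00147943, -0.00104811,
        0.00082684]), 'tau': array([-5.69673266e-04, -4.80476975e+01,  2.98817182e+01,  3.55749908e-04,
       -1.73993808e-04, -3.37644472e-06]), 'tcp_pos': array([ 0.21530034, -0.53322586,  0.24832999]), 'orientation': array([6.89246548e-05, 9.81647074e-01, 1.90706627e-01, 7.38554038e-06]), 'wrist_force': array([-0.08166352,  0.70527043,  0.98823623]), 'ft_torque': array([ 0.0213487 ,  0.00325507, -0.02785247]), 'grip_force': 0.0, 'finger_gap': 0.08534482511173058}
```

View pics/scene0.png

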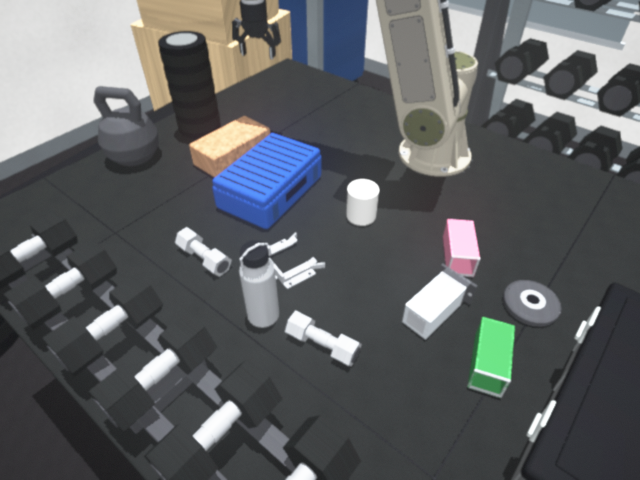

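View pics/top0.png

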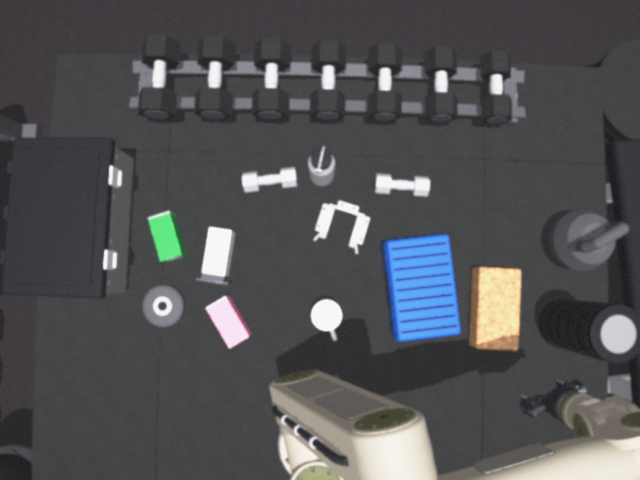

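The hood look-alikes in the top view are the aluminium one at (218,253) with a dark foot at (212,280), the green one at (165,237) and the pink one at (228,321). The plain aluminium one with the dark foot fits the description. The holder is at (343,222), open towards the robot. I'll confirm both in one enlarged crop.

```bash
python3 - <<'E'
from h import *
im=cv2.imread('pics/top0.png')
def crop(x,y,w,h,s=5):
    c=cv2.resize(im[y:y+h,x:x+w],None,fx=s,fy=s,interpolation=cv2.INTER_CUBIC)
    for i in range(0,w,10):
        cv2.putText(c,str(x+i),(i*s,10),0,.35,(0,255,255),1); cv2.line(c,(i*s,12),(i*s,18),(0,255,255),1)
    for j in range(0,h,10):
        cv2.putText(c,str(y+j),(0,j*s+4),0,.35,(0,255,255),1); cv2.line(c,(24,j*s),(30,j*s),(0,255,255),1)
    return c
cv2.imwrite('pics/crop1.png',np.hstack([crop(180,215,75,80),crop(303,190,80,80)]))
E
```

```text
(no output)
```

View pics/crop1.png

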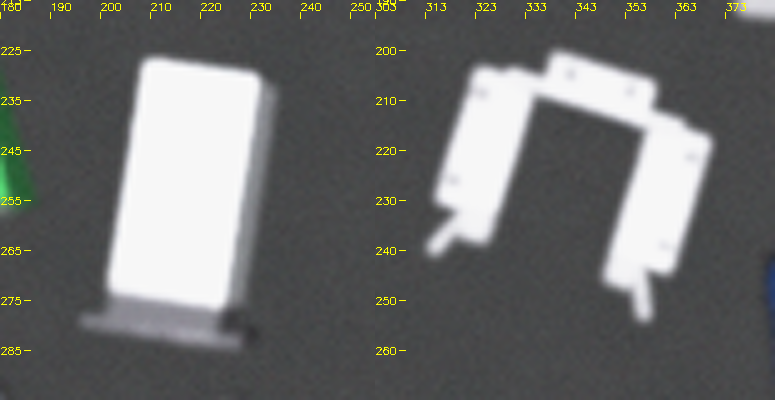

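The crop shows the aluminium box with its dark foot flange at the lower end. It is clear of the green hood, and the holder's mouth faces down the image (towards the robot). I'll fit both poses from the corners.

```bash
python3 - <<'E'
from h import *
from scipy.optimize import least_squares
def fit(M,uv,x0):
    M=np.array(M,float);uv=np.array(uv,float)
    def f(p):
        c,s=np.cos(p[2]),np.sin(p[2]);W=np.c_[p[0]+c*M[:,0]-s*M[:,1],p[1]+s*M[:,0]+c*M[:,1],M[:,2]]
        return (w2pix('top',W)-uv).ravel()
    r=least_squares(f,x0,loss='soft_l1');return r.x,r.fun.round(1)
L=lambda X,Y:(X/5+180,Y/5+215); R=lambda X,Y:((X-375)/5+303,Y/5+190)
# box frame: x along axis from foot, ground
h=.031
M=[(.15,h,.062),(.15,-h,.062),(.022,-h,.062),(.022,h,.062),(0,.045,.031),(0,-.045,.031)]
uv=[L(143,58),L(260,73),L(228,310),L(107,293),L(79,322),L(240,348)]
print('box',fit(M,uv,[.5,.2,0]))
M=[(-.060,.036,.017),(-.060,-.036,.017),(.037,.054,.014),(.037,-.054,.014),(-.073,.0615,.01),(-.073,-.0615,.01)]
uv=[R(487,243),R(605,283),R(478,67),R(710,140),R(432,252),R(645,320)]
print('holder',fit(M,uv,[.57,0,0]))
print('step',pix2w('top',[(383,240),(449,235),(460,334),(395,342)],.1).round(3).tolist())
for n,u,z in(('mug',(326,315),.092),('bottle',(321,165),.2),('dumb',(270,179),.03),('dumb2',(402,185),.03),('green',(165,237),.06),('pink',(228,321),.06),('plate',(162,305),.02)):
    print(n,pix2w('top',[u],z).round(3).tolist())
E
```

```text
box (array([ 0.45757747,  0.30854231, -0.13673058]), array([ 0.7,  0.5, -1. ,  1.1, -2.6, -0.8, -0.3, -1.1,  1.8,  0.1,  0.7,
        0.1]))
holder (array([ 0.63640264, -0.05769162, -0.3034732 ]), array([-0.1,  0. ,  0.1,  0.1,  6.6,  1.5, -4.3, -1.1,  1. , -0.2, -1. ,
       -0. ]))
step [[0.584, -0.161, 0.1], [0.602, -0.341, 0.1], [0.336, -0.374, 0.1], [0.311, -0.198, 0.1]]
mug [[0.379, -0.013, 0.092]]
bottle [[0.762, 0.01, 0.2]]
dumb [[0.756, 0.157, 0.03]]
dumb2 [[0.749, -0.222, 0.03]]
green [[0.58, 0.443, 0.06]]
pink [[0.352, 0.257, 0.06]]
plate [[0.388, 0.456, 0.02]]
```

```bash
cat >> h.py <<'E'
def go(x,y,z,hd):
    s=env.get_state();w,a,b,c=s['orientation'];p=s['tcp_pos']
    h=np.arctan2(2*(a*b+w*c),1-2*(b*b+c*c))
    t=-((hd-h+np.pi)%(2*np.pi)-np.pi); d=np.array([x,y])-p[:2]
    for n,k in(('now',h),('after turn',hd)):
        print(n,'shift',round(d[0]*np.cos(k)+d[1]*np.sin(k),4),round(d[0]*np.sin(k)-d[1]*np.cos(k),4),round(p[2]-z,4),'turn',round(t,4))
    print('pos',p.round(4),'h',round(h,4),'gap',round(s['finger_gap'],4),'F',s['wrist_force'].round(1),'grip',round(s['grip_force'],1),'t',s['clock'])
E
python3 -m pendant '[[1,0,0,0,-0.175],[1,0,0,0,-0.175],[1,0,0,0,-0.175],[1,0,0,0,-0.175],[1,0,0,0,-0.175],[1,0,0,0,-0.175],[1,0,0,0,-0.175],[1,0,0,0,-0.175]]' 20
python3 - <<'E'
from h import *
from scipy.optimize import least_squares
go(.5785,.2919,.15,np.pi-.137)
R=lambda X,Y:((X-375)/5+303,Y/5+190)
M=np.array([(-.060,.036,.017),(-.060,-.036,.017),(-.073,.0615,.01),(-.073,-.0615,.01),(.037,0,.014),(.037,0,.014),(.03,.036,.014),(.03,-.036,.014)])
uv=np.array([R(487,243),R(605,283),R(432,252),R(645,320),R(478,67),R(710,140),R(533,95),R(650,128)])
def f(q):
    p=q;m=M.copy();m[4,1]=q[3];m[5,1]=-q[3];m[6,0]=q[4];m[7,0]=q[5]
    c,s=np.cos(p[2]),np.sin(p[2]);W=np.c_[p[0]+c*m[:,0]-s*m[:,1],p[1]+s*m[:,0]+c*m[:,1],m[:,2]]
    return (w2pix('top',W)-uv).ravel()
r=least_squares(f,[.63,-.05,-.3,.065,.03,.03],loss='soft_l1',x_scale=.01);print(r.x.round(4),r.fun.round(1))
E
```

```text
clock: 2.0
tcp_pos: [0.2153, -0.5332, 0.2483]
orientation: [0.0, 0.626, 0.78, -0.0]
wrist_force: [0.2, -0.2, -1.0]
finger_gap: 0.0853
grip_force: 0.0
now shift 0.7266 0.5336 0.0983 turn -1.215
after turn shift -0.2471 0.867 0.0983 turn -1.215
pos [ 0.2153 -0.5332  0.2483] h 1.7895 gap 0.0853 F [ 0.2 -0.2 -1. ] grip 0.0 t 2.0
[ 0.6368 -0.0556 -0.2787  0.0701  0.031   0.0329] [-0.4  0.3 -0.  -0.2  0.7  0.3 -1.  -0.5  0.1  0.   0.2 -0.1 -0.2 -0.1
  0.5  0.1]
```

```bash
python3 -m pendant '[[1,0,0,0,-0.174],[1,0,0,0,-0.174],[1,0,0,0,-0.174],[1,0,0,0,-0.174],[1,0,0,0,-0.174],[1,0,0,0,-0.174],[1,0,0,0,-0.171],[1,-0.0165,0.05,0,0]]'
python3 -m pendant '[[1,-0.0165,0.058,0,0],[1,-0.0165,0.058,0,0],[1,-0.0165,0.058,0,0],[1,-0.0165,0.058,0,0],[1,-0.0165,0.058,0,0],[1,-0.0165,0.058,0,0],[1,-0.0165,0.058,0,0],[1,-0.0165,0.058,0,0]]'
python3 -m pendant '[[1,-0.0165,0.058,0,0],[1,-0.0165,0.058,0,0],[1,-0.0165,0.058,0,0],[1,-0.0165,0.058,0,0],[1,-0.0165,0.058,0,0],[1,-0.0165,0.058,0.03,0],[1,0,0,0.03,0],[1,0,0,0,0]]'
python3 - <<'E'
from h import *
go(.5785,.2919,.025,np.pi-.137); snap('top','t2')
E
```

```text
clock: 3.0
tcp_pos: [0.2381, -0.488, 0.2476]
orientation: [0.0, 0.072, 0.997, -0.001]
wrist_force: [0.9, 1.9, 0.3]
finger_gap: 0.0857
grip_force: 0.0
clock: 4.0
tcp_pos: [0.4361, -0.0437, 0.2487]
orientation: [0.001, 0.071, 0.997, -0.0]
wrist_force: [1.0, -0.5, 0.4]
finger_gap: 0.0855
grip_force: 0.0
clock: 5.0
tcp_pos: [0.5793, 0.2809, 0.1871]
orientation: [-0.003, 0.071, 0.997, -0.001]
wrist_force: [-0.0, -0.4, -0.5]
finger_gap: 0.0854
grip_force: 0.0
now shift 0.0023 0.0108 0.1621 turn -0.0046
after turn shift 0.0023 0.0108 0.1621 turn -0.0046
pos [0.5793 0.2809 0.1871] h 3.0 gap 0.0854 F [-0.  -0.4 -0.5] grip 0.0 t 5.0
```

```bash
python3 -m pendant '[[1,0.002,0.011,0.04,-0.005],[1,0,0,0.045,0],[1,0,0,0.04,0],[1,0,0,0.022,0],[1,0,0,0.013,0],[1,0,0,0.002,0],[1,0,0,0,0]]'
python3 -m pendant '[[0.2,0,0,0,0],[0.2,0,0,0,0],[-1,0,0,0,0],[-1,0,0,0,0],[-1,0,0,0,0],[-1,0,0,0,0]]' 20
python3 - <<'E'
from h import *
go(.5785,.2919,.025,np.pi-.137)
im=snap('scene','s3'); cv2.imwrite('pics/s3c.png',cv2.resize(im[200:400,350:600,::-1],None,fx=3,fy=3))
E
```

```text
clock: 5.92
tcp_pos: [0.5818, 0.2921, 0.03]
orientation: [0.001, 0.069, 0.998, 0.0]
wrist_force: [-0.3, 0.5, -0.5]
finger_gap: 0.0856
grip_force: 0.0
clock: 6.68
tcp_pos: [0.5816, 0.2924, 0.0298]
orientation: [0.001, 0.069, 0.998, 0.0]
wrist_force: [0.2, 0.1, 6.3]
finger_gap: 0.0619
grip_force: 23.1
now shift 0.003 -0.0009 0.0048 turn -0.0006
after turn shift 0.003 -0.0009 0.0048 turn -0.0006
pos [0.5816 0.2924 0.0298] h 3.004 gap 0.0619 F [0.2 0.1 6.3] grip 23.1 t 6.675
```

View pics/s3c.png

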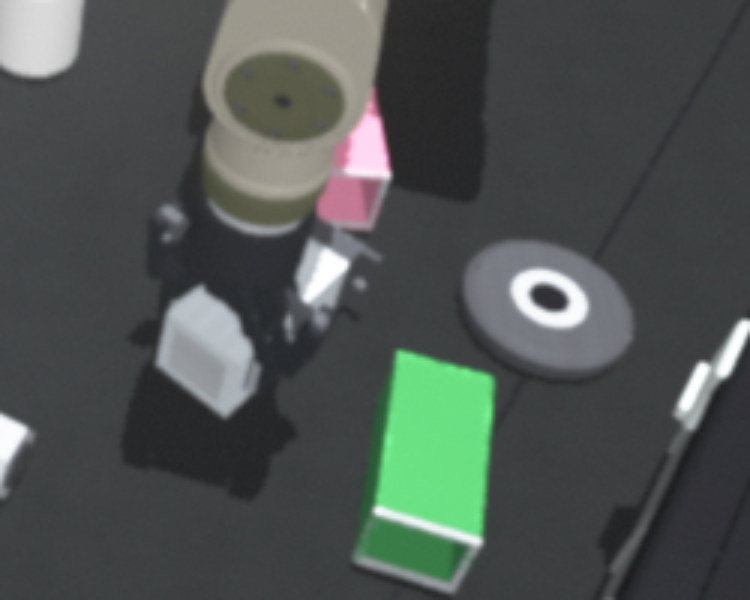

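The picture shows the silver hood held between the fingers, with its end at crop (210,360) and the pink box right behind its foot. I'll drag it 40 mm clear of the pink one and then swing it up on its foot edge.

```bash
python3 -m pendant '[[-1,-0.01,0,-0.001,0],[-1,-0.015,0,0,0],[-1,-0.015,0,0,0],[-1,0,0,0,0]]' 20
python3 -m pendant '[[-1,0.0035,0,-0.014,0],[-1,0.005,0,-0.012,0],[-1,0.006,0,-0.011,0],[-1,0.007,0,-0.010,0],[-1,0.008,0,-0.009,0],[-1,0.009,0,-0.009,0],[-1,0.010,0,-0.008,0],[-1,0.010,0,-0.007,0]]'
python3 - <<'E'
from h import *
go(.5785,.2919,.025,np.pi-.137)
im=snap('scene','s4'); cv2.imwrite('pics/s4c.png',cv2.resize(im[180:380,350:600,::-1],None,fx=3,fy=3))
E
```

```text
clock: 7.22
tcp_pos: [0.6223, 0.2863, 0.0298]
orientation: [0.001, 0.069, 0.998, 0.0]
wrist_force: [3.3, -1.0, 1.1]
finger_gap: 0.0618
grip_force: 23.2
clock: 8.22
tcp_pos: [0.5617, 0.2946, 0.1099]
orientation: [-0.0, 0.069, 0.998, -0.0]
wrist_force: [-0.1, -0.5, -4.8]
finger_gap: 0.0617
grip_force: 23.2
now shift -0.017 -0.0004 0.0849 turn -0.0008
after turn shift -0.017 -0.0004 0.0849 turn -0.0008
pos [0.5617 0.2946 0.1099] h 3.0038 gap 0.0617 F [-0.1 -0.5 -4.8] grip 23.2 t 8.225
```

View pics/s4c.png

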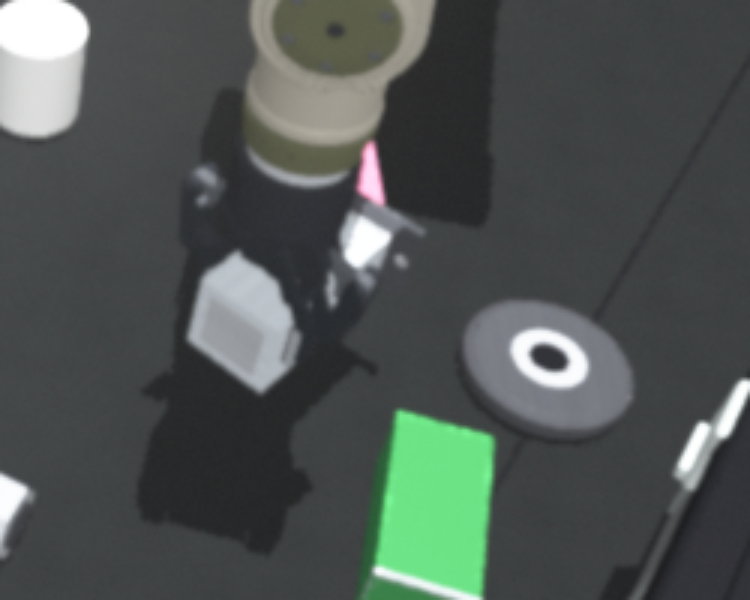

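The box came up level, so the pads hold it stiffly even at 20 N (Fz −4.8 N is its full weight). I'll lower it back to just above the rubber and try a lighter pinch through the opening target.

```bash
python3 -m pendant '[[-1,0,0,0.025,0],[-1,0,0,0.025,0],[-1,0,0,0.015,0],[-1,0,0,0.006,0],[0.3,0,0,0,0],[0.3,0,0,0,0]]' 20
python3 -m pendant '[[0.4,0,0,0,0],[0.4,0,0,0,0]]'
python3 -m pendant '[[0.44,0,0,0,0],[0.44,0,0,0,0]]'
```

```text
clock: 9.02
tcp_pos: [0.5632, 0.2948, 0.0394]
orientation: [0.001, 0.069, 0.998, 0.0]
wrist_force: [0.3, 0.9, -4.6]
finger_gap: 0.0617
grip_force: 23.5
clock: 9.28
tcp_pos: [0.5628, 0.2946, 0.039]
orientation: [0.0, 0.069, 0.998, 0.0]
wrist_force: [0.1, 0.5, -4.8]
finger_gap: 0.062
grip_force: 23.5
clock: 9.52
tcp_pos: [0.5625, 0.2945, 0.0385]
orientation: [0.0, 0.069, 0.998, -0.0]
wrist_force: [0.0, 0.4, -5.1]
finger_gap: 0.0619
grip_force: 23.5
```

Grip stays at 20 N until it lets go, so the torsional hold has to shrink through a smaller contact patch at the upper end corner. I'll move it forward, set it down, and regrip only the top end corner so it hinges there.

```bash
python3 -m pendant '[[-1,-0.015,0,0,0],[-1,-0.02,0,0,0],[-1,-0.01,0,0.004,0],[-1,0,0,0.005,0],[1,0,0,0,0],[1,0,0,0,0],[1,0,0,0,0]]' 20
python3 -m pendant '[[1,0,0,-0.02,0],[1,-0.01,0,-0.012,0],[1,-0.012,0,0,0],[1,0,0,0,0],[-1,0,0,0,0],[-1,0,0,0,0],[-1,0,0,0,0],[-1,0,0,0,0]]' 20
python3 -m pendant '[[-1,0,0,0,0],[-1,0.001,0,-0.01,0],[-1,0.003,0,-0.012,0],[-1,0.004,0,-0.012,0],[-1,0.005,0,-0.01,0],[-1,0.005,0,-0.01,0]]' 20
python3 - <<'E'
from h import *
go(.5785,.2919,.025,np.pi-.137)
im=snap('scene','s5'); cv2.imwrite('pics/s5c.png',cv2.resize(im[180:380,350:600,::-1],None,fx=3,fy=3))
E
```

```text
clock: 10.4
tcp_pos: [0.6066, 0.2886, 0.0297]
orientation: [-0.0, 0.069, 0.998, 0.0]
wrist_force: [0.1, -0.0, 0.4]
finger_gap: 0.0857
grip_force: 0.0
clock: 11.4
tcp_pos: [0.628, 0.2852, 0.0607]
orientation: [-0.001, 0.069, 0.998, -0.0]
wrist_force: [-1.2, -0.0, -2.2]
finger_gap: 0.061
grip_force: 23.0
clock: 12.15
tcp_pos: [0.6107, 0.2879, 0.1164]
orientation: [0.0, 0.069, 0.998, 0.0]
wrist_force: [0.3, 0.1, -6.0]
finger_gap: 0.0613
grip_force: 22.9
now shift 0.0324 -0.0004 0.0914 turn -0.0008
after turn shift 0.0324 -0.0004 0.0914 turn -0.0008
pos [0.6107 0.2879 0.1164] h 3.0038 gap 0.0613 F [ 0.3  0.1 -6. ] grip 22.9 t 12.15
```

View pics/s5c.png

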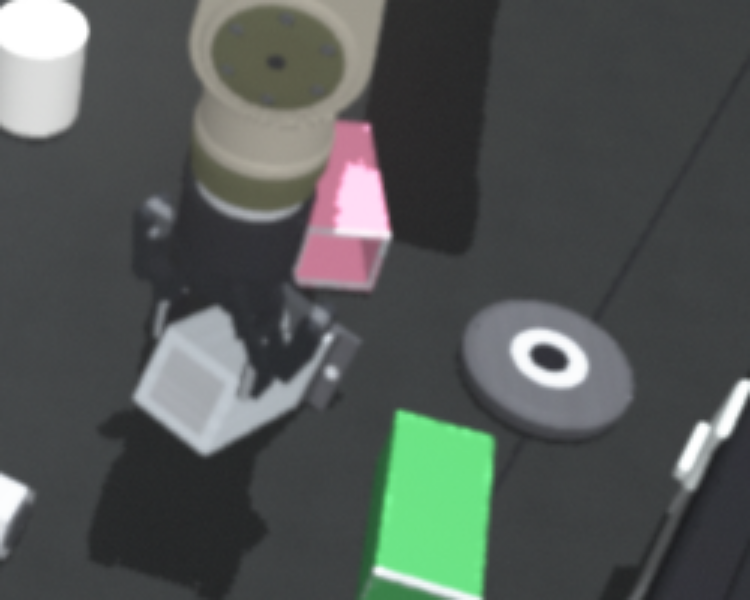

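The picture shows the box now tilting in the grip, with its foot at crop (330,370) hanging lower than the closed end. Quick upward starts will add torque and turn it further.

```bash
python3 -m pendant '[[-1,0,0,-0.06,0],[-1,0,0,-0.02,0],[-1,0,0,-0.005,0],[-1,0,0,0.02,0],[-1,0,0,0.025,0],[-1,0,0,0.025,0],[-1,0,0,-0.06,0],[-1,0,0,-0.02,0]]' 20
python3 - <<'E'
from h import *
go(.5785,.2919,.025,np.pi-.137)
im=snap('scene','s6'); cv2.imwrite('pics/s6c.png',cv2.resize(im[150:380,350:600,::-1],None,fx=2.6,fy=2.6))
E
```

```text
clock: 13.2
tcp_pos: [0.6115, 0.2879, 0.2122]
orientation: [0.001, 0.069, 0.998, 0.0]
wrist_force: [0.0, 0.4, -4.6]
finger_gap: 0.0611
grip_force: 26.7
now shift 0.0332 -0.0006 0.1872 turn -0.001
after turn shift 0.0332 -0.0005 0.1872 turn -0.001
pos [0.6115 0.2879 0.2122] h 3.0036 gap 0.0611 F [ 0.   0.4 -4.6] grip 26.7 t 13.2
```

View pics/s6c.png

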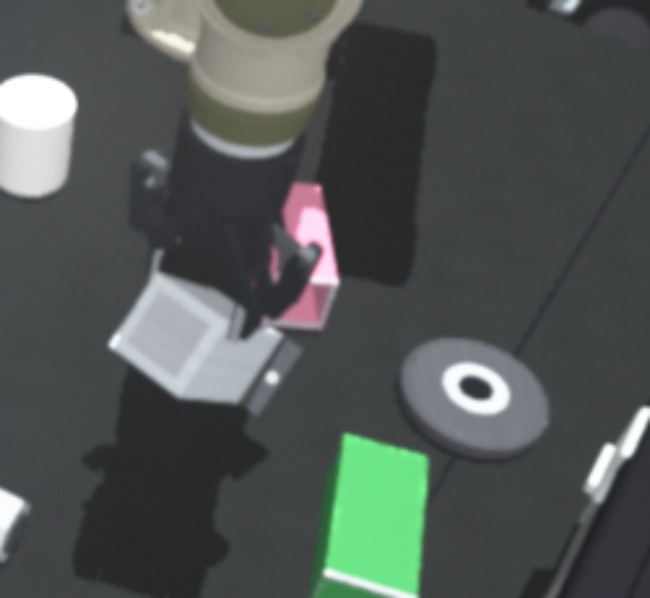

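It has tilted to about 45–50°, foot at crop (275,370). I'll gauge the tilt by the wrist moment from here on, and jerk horizontally: quick starts towards the robot, gentle returns.

```bash
cat >> h.py <<'E'
def off():
    S=[]
    for i in range(4):
        S.append(np.r_[env.get_state()['wrist_force'],env.get_state()['ft_torque']]); env.read_camera('top')
    m=np.mean(S,0); print('FT',m.round(3),'com offset x',round(m[4]/4.9,4))
E
python3 -c "
from h import *
off()"
python3 -m pendant '[[-1,0.06,0,0,0],[-1,0.04,0,0,0],[-1,0.02,0,0,0],[-1,0,0,0,0],[-1,-0.02,0,0,0],[-1,-0.03,0,0,0],[-1,-0.03,0,0,0],[-1,-0.02,0,0,0]]' 20
python3 -c "
from h import *
off()"
python3 -m pendant '[[-1,0.06,0,-0.03,0],[-1,0.04,0,-0.02,0],[-1,0.02,0,0,0],[-1,0,0,0,0],[-1,-0.02,0,0.01,0],[-1,-0.03,0,0.02,0],[-1,-0.03,0,0.02,0],[-1,-0.02,0,0,0]]' 20
python3 -c "
from h import *
off();go(.5785,.2919,.025,np.pi-.137)"
```

```text
FT [ 0.388 -0.164 -4.281 -0.005 -0.08  -0.018] com offset x -0.0164
clock: 14.45
tcp_pos: [0.5931, 0.2897, 0.2083]
orientation: [-0.001, 0.069, 0.998, -0.0]
wrist_force: [-0.4, 0.7, -5.3]
finger_gap: 0.0615
grip_force: 25.1
FT [ 0.728  0.494 -5.168  0.064 -0.193 -0.019] com offset x -0.0393
clock: 15.65
tcp_pos: [0.5773, 0.291, 0.2039]
orientation: [-0.002, 0.07, 0.998, -0.001]
wrist_force: [-0.6, -0.5, -4.7]
finger_gap: 0.0614
grip_force: 24.1
FT [ 0.873  0.111 -4.838  0.072 -0.102  0.01 ] com offset x -0.0209
now shift -0.0021 0.0003 0.1816 turn -0.0024
after turn shift -0.0021 0.0003 0.1816 turn -0.0024
pos [0.5764 0.2919 0.2066] h 3.0022 gap 0.0614 F [-0.5  1.1 -5. ] grip 24.1 t 15.85
```

```bash
python3 -m pendant '[[-1,0,0,0.02,0],[-1,0,0,0.02,0],[-1,0,0,0.008,0],[-1,0,0,0.003,0],[-1,0,0,0.002,0],[-1,0,0,0.001,0]]' 20
python3 -m pendant '[[-1,0.008,0,0,0],[-1,0.008,0,-0.001,0],[-1,0.008,0,-0.001,0],[-1,0.008,0,-0.001,0]]' 20
python3 -c "
from h import *
off()"
```

```text
clock: 16.6
tcp_pos: [0.5758, 0.2929, 0.1551]
orientation: [0.001, 0.069, 0.998, 0.0]
wrist_force: [-0.0, -0.1, -5.0]
finger_gap: 0.0613
grip_force: 24.1
clock: 17.1
tcp_pos: [0.543, 0.2973, 0.1577]
orientation: [0.0, 0.069, 0.998, 0.0]
wrist_force: [1.4, -0.1, -5.9]
finger_gap: 0.0616
grip_force: 24.1
FT [-3.500e-02 -3.290e-01 -5.047e+00 -6.000e-03  6.900e-02 -2.000e-03] com offset x 0.0141
```

```bash
python3 -m pendant '[[-1,-0.01,0,0,0],[-1,-0.02,0,0.004,0],[-1,0,0,0.003,0],[-1,0,0,0.003,0],[-1,0,0,0,0]]' 20
python3 -m pendant '[[-1,0,0,0.003,0],[-1,0,0,0.003,0],[-1,0,0,0,0]]' 20
python3 -m pendant '[[-1,0,0,0.003,0],[-1,0,0,0.003,0],[-1,0,0,0,0]]' 20
```

```text
clock: 17.92
tcp_pos: [0.5743, 0.293, 0.1488]
orientation: [0.001, 0.069, 0.998, 0.0]
wrist_force: [0.5, -0.9, 2.1]
finger_gap: 0.0613
grip_force: 25.0
clock: 18.3
tcp_pos: [0.5771, 0.2932, 0.1477]
orientation: [0.006, 0.069, 0.998, 0.001]
wrist_force: [0.6, -4.6, 21.4]
finger_gap: 0.0611
grip_force: 26.5
clock: 18.68
tcp_pos: [0.5785, 0.2932, 0.1435]
orientation: [0.008, 0.069, 0.998, 0.001]
wrist_force: [1.4, -5.1, 28.3]
finger_gap: 0.0612
grip_force: 28.6
```

```bash
python3 -m pendant '[[-1,0.006,0,-0.003,0],[-1,0.008,0,-0.002,0],[-1,0.008,0,-0.001,0],[-1,0.008,0,-0.001,0],[-1,0.008,0,0,0],[-1,0.008,0,0,0]]' 20
python3 - <<'E'
from h import *
go(.5785,.2919,.025,np.pi-.137)
im=snap('scene','s7'); cv2.imwrite('pics/s7c.png',cv2.resize(im[150:380,350:600,::-1],None,fx=2.6,fy=2.6))
E
```

```text
clock: 19.42
tcp_pos: [0.527, 0.2994, 0.1417]
orientation: [-0.001, 0.069, 0.998, -0.0]
wrist_force: [2.6, -0.9, -0.3]
finger_gap: 0.0616
grip_force: 26.9
now shift -0.052 -0.0003 0.1167 turn -0.0006
after turn shift -0.052 -0.0004 0.1167 turn -0.0006
pos [0.527  0.2994 0.1417] h 3.004 gap 0.0616 F [ 2.6 -0.9 -0.3] grip 26.9 t 19.425
```

View pics/s7c.png

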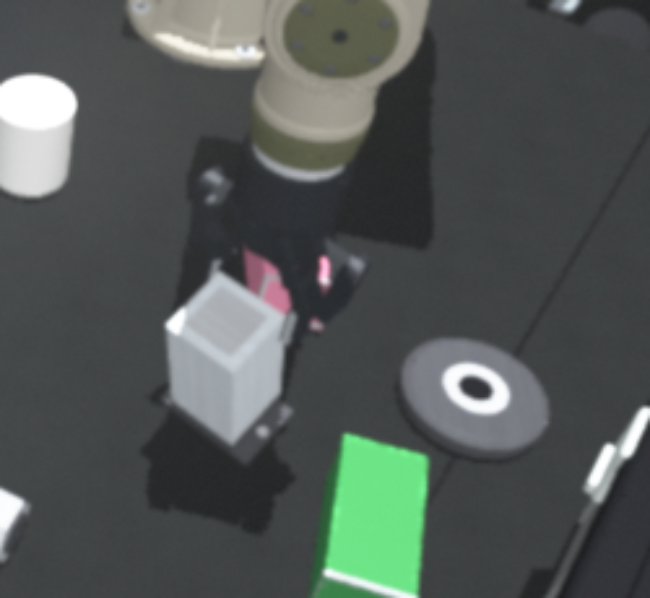

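It worked: the box is nearly upright on its foot (hood top at crop (225,315), lugs at (165,400) and (290,415)). I'll pull a little more, let go so it settles, then find it in the top picture.

```bash
python3 -m pendant '[[-1,0.006,0,0.001,0],[-1,0.004,0,0.002,0],[-1,0,0,0.002,0],[-1,0,0,0,0]]' 20
python3 -m pendant '[[1,0,0,0,0],[1,0,0,0,0],[1,0,0,0,0],[1,0,0,-0.03,0],[1,0,0,-0.05,0],[1,0.05,0,-0.04,0],[1,0.06,0,0,0],[1,0.03,0,0,0]]' 20
python3 - <<'E'
from h import *
for c in('top','scene'):
    im=snap(c,c+'8')
    for l in('hood_top','hood','foot_lug'): print(c,l,[(np.round(r['centre'],1).tolist(),round(r['score'],2)) for r in env.recognise(c,l)])
im=cv2.imread('pics/top8.png'); sc=cv2.imread('pics/scene8.png')
c=cv2.resize(im[215:315,175:255],None,fx=5,fy=5,interpolation=cv2.INTER_CUBIC)
for i in range(0,80,10): cv2.putText(c,str(175+i),(i*5,10),0,.35,(0,255,255),1)
for i in range(0,100,10): cv2.putText(c,str(215+i),(0,i*5+4),0,.35,(0,255,255),1)
d=cv2.resize(sc[215:340,395:495],None,fx=4,fy=4)
cv2.imwrite('pics/c8.png',np.hstack([c,d]))
E
```

```text
clock: 19.98
tcp_pos: [0.5185, 0.3008, 0.1401]
orientation: [0.002, 0.069, 0.998, 0.0]
wrist_force: [-3.0, -2.4, 14.3]
finger_gap: 0.0616
grip_force: 28.5
clock: 20.98
tcp_pos: [0.378, 0.3199, 0.2569]
orientation: [-0.0, 0.068, 0.998, 0.0]
wrist_force: [0.1, 0.4, -0.2]
finger_gap: 0.085
grip_force: 0.0
top hood_top [([230.2, 318.8], 0.82), ([167.6, 237.5], 0.66), ([213.1, 259.7], 0.57), ([165.7, 295.2], 0.24)]
top hood [([228.9, 320.6], 0.85), ([167.9, 238.1], 0.76), ([211.0, 256.3], 0.64), ([350.2, 213.0], 0.29)]
top foot_lug [([233.3, 257.5], 0.6)]
scene hood_top [([494.0, 355.9], 0.95), ([444.2, 282.0], 0.94), ([463.4, 239.5], 0.93), ([324.4, 336.1], 0.43)]
scene hood [([492.2, 356.2], 0.88), ([440.2, 282.7], 0.8), ([465.3, 239.8], 0.66)]
scene foot_lug [([440.9, 316.0], 0.9)]
```

View pics/c8.png

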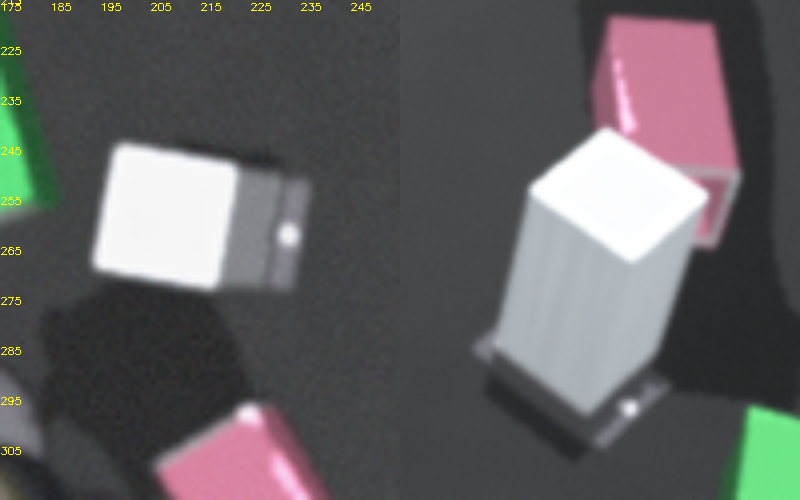

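```bash
python3 - <<'E'
from h import *
from scipy.optimize import least_squares
h=.031
M=np.array([(h,h,.15),(h,-h,.15),(-h,-h,.15),(-h,h,.15),(h,-.045,.006),(-h,-.045,.006)])
uv=np.array([(118,143),(237,163),(215,290),(95,268),(311,180),(293,290)])/5+[175,215]
def f(p):
    c,s=np.cos(p[2]),np.sin(p[2]);W=np.c_[p[0]+c*M[:,0]-s*M[:,1],p[1]+s*M[:,0]+c*M[:,1],M[:,2]]
    return (w2pix('top',W)-uv).ravel()
r=least_squares(f,[.5,.3,-.1]);print(r.x.round(4),r.fun.round(1))
x,y,a=r.x; go(x,y,.20,np.pi+a)
H=np.array([.6368,-.0556]);a=-.2787;u=np.array([np.cos(a),np.sin(a)])
print('pre-mouth pt',(H-.125*u).round(4),'mouth',(H-.09*u).round(4))
E
```

```text
[ 0.5215  0.2971 -0.1297] [ 0.2  0.8 -0.4  0.5  0.  -1.3  0.7 -0.7 -0.3  0.7 -0.3  0. ]
now shift -0.1417 -0.003 0.056 turn -0.0092
after turn shift -0.1417 -0.0043 0.056 turn -0.0092
pos [0.3815 0.3197 0.256 ] h 3.0028 gap 0.0856 F [-0.7 -1.3 -0.1] grip 0.0 t 21.375
pre-mouth pt [ 0.5166 -0.0212] mouth [ 0.5503 -0.0308]
```

```bash
python3 -m pendant '[[1,-0.04,-0.004,0,-0.009],[1,-0.05,0,0,0],[1,-0.04,0,0,0],[1,-0.012,0,0.01,0],[1,0,0,0.04,0],[1,0,0,0.05,0],[1,0,0,0.034,0],[1,0,0,0.01,0]]' 40
python3 -m pendant '[[1,0,0,0,0],[0.3,0,0,0,0],[-1,0,0,0,0],[-1,0,0,0,0],[-1,0,0,0,0]]' 40
python3 -c "
from h import *
go(.5166,-.0212,.165,np.pi-.2787)"
```

```text
clock: 22.38
tcp_pos: [0.5184, 0.2963, 0.1092]
orientation: [-0.003, 0.064, 0.998, -0.001]
wrist_force: [-0.1, -0.1, 0.7]
finger_gap: 0.0857
grip_force: 0.0
clock: 23.0
tcp_pos: [0.5221, 0.2981, 0.1146]
orientation: [0.002, 0.064, 0.998, 0.001]
wrist_force: [0.1, 2.3, 6.8]
finger_gap: 0.0617
grip_force: 41.1
now shift -0.0354 -0.3174 -0.0504 turn 0.1502
after turn shift -0.0825 -0.3085 -0.0504 turn 0.1502
pos [0.5221 0.2981 0.1146] h 3.0131 gap 0.0617 F [0.1 2.3 6.8] grip 41.1 t 23.0
```

```bash
python3 -m pendant '[[-1,0,0,-0.015,0],[-1,0,0,-0.025,0],[-1,0,0,-0.01,0.05],[-1,0,0,0,0.1],[-1,-0.01,-0.03,0,0],[-1,-0.015,-0.05,0,0],[-1,-0.015,-0.05,0,0],[-1,-0.015,-0.05,0,0]]' 40
python3 -m pendant '[[-1,-0.015,-0.05,0,0],[-1,-0.008,-0.045,0,0],[-1,-0.004,-0.025,0,0],[-1,0,-0.008,0,0],[-1,0,0,0,0],[-1,0,0,0,0]]' 40
python3 -c "
from h import *
off();go(.5166,-.0212,.117,np.pi-.2787)"
```

```text
clock: 24.0
tcp_pos: [0.5232, 0.1074, 0.1624]
orientation: [-0.001, 0.139, 0.99, -0.0]
wrist_force: [0.1, -0.2, -4.8]
finger_gap: 0.0616
grip_force: 42.1
clock: 24.75
tcp_pos: [0.5147, -0.0205, 0.1624]
orientation: [-0.0, 0.138, 0.99, 0.0]
wrist_force: [0.3, -0.1, -5.0]
finger_gap: 0.0618
grip_force: 42.2
FT [ 0.269 -0.173 -5.218  0.    -0.007  0.009] com offset x -0.0015
now shift -0.0019 -0.0001 0.0454 turn 0.0014
after turn shift -0.0019 -0.0001 0.0454 turn 0.0014
pos [ 0.5148 -0.0206  0.1624] h 2.8643 gap 0.0614 F [-0.2 -0.3 -4.5] grip 42.2 t 24.95
```

```bash
python3 -m pendant '[[-1,-0.002,0,0.02,0],[-1,0,0,0.018,0],[-1,0,0,0.006,0],[-1,0,0,0.002,0],[-1,0,0,0,0],[-1,0,0,0,0]]' 40
python3 - <<'E'
from h import *
go(.6368,-.0556,.117,np.pi-.2787)
im=snap('top','t9'); sc=snap('scene','s9')[:,:,::-1]
cv2.imwrite('pics/c9.png',np.hstack([cv2.resize(im[190:310,300:390,::-1],None,fx=4,fy=4),cv2.resize(sc[190:310,230:340],None,fx=4,fy=4)]))
E
```

```text
clock: 25.7
tcp_pos: [0.5172, -0.0221, 0.1171]
orientation: [0.001, 0.139, 0.99, -0.0]
wrist_force: [0.5, -0.4, -5.1]
finger_gap: 0.0617
grip_force: 42.2
now shift -0.1242 0.0007 0.0001 turn -0.0001
after turn shift -0.1242 0.0007 0.0001 turn -0.0001
pos [ 0.5172 -0.0221  0.1171] h 2.8628 gap 0.0617 F [ 0.5 -0.4 -5.1] grip 42.2 t 25.7
```

View pics/c9.png

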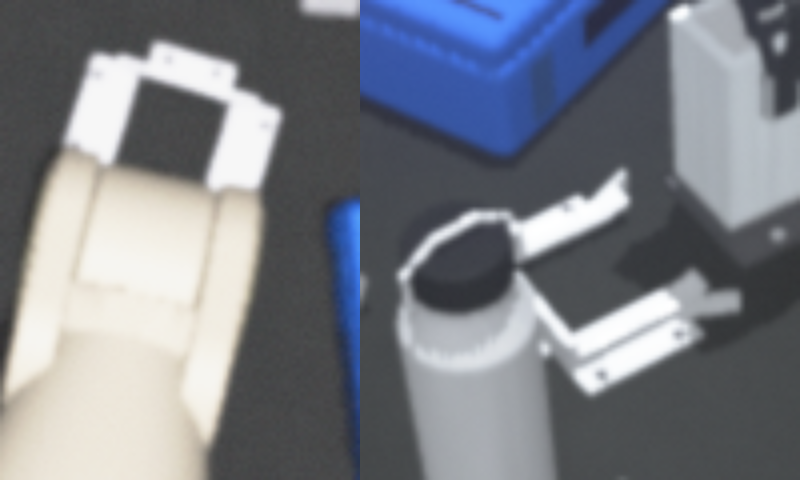

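The view shows the box upright just outside the mouth, square to the rails. I'll slide it in and watch the force.

```bash
python3 -m pendant '[[-1,-0.01,0,0,0],[-1,-0.015,0,0,0],[-1,-0.015,0,0,0],[-1,-0.012,0,0,0],[-1,-0.01,0,0,0],[-1,-0.008,0,0,0]]' 40
python3 -m pendant '[[-1,-0.01,0,0,0],[-1,-0.01,0,0,0],[-1,-0.01,0,0,0],[-1,-0.01,0,0,0],[-1,0,0,0,0]]' 40
python3 -c "
from h import *
go(.6368,-.0556,.117,np.pi-.2787)"
```

```text
clock: 26.55
tcp_pos: [0.5846, -0.0414, 0.1162]
orientation: [-0.0, 0.139, 0.99, 0.0]
wrist_force: [-0.5, 0.9, -5.2]
finger_gap: 0.0615
grip_force: 42.3
clock: 27.18
tcp_pos: [0.6235, -0.0527, 0.1165]
orientation: [0.001, 0.139, 0.99, -0.0]
wrist_force: [0.1, 0.9, -3.4]
finger_gap: 0.062
grip_force: 42.2
now shift -0.0136 0.0008 -0.0005 turn -0.0003
after turn shift -0.0136 0.0008 -0.0005 turn -0.0003
pos [ 0.6235 -0.0527  0.1165] h 2.8626 gap 0.062 F [ 0.1  0.9 -3.4] grip 42.2 t 27.175
```

```bash
python3 -m pendant '[[-1,-0.005,0,0,0],[-1,-0.004,0,0,0],[-1,-0.003,0,0.001,0],[-1,0,0,0,0]]' 40
python3 -m pendant '[[-1,-0.002,0,0,0],[-1,-0.002,0,0,0],[-1,0,0,0,0]]' 40
python3 -c "
from h import *
go(.6368,-.0556,.117,np.pi-.2787)"
```

```text
clock: 27.68
tcp_pos: [0.6342, -0.0555, 0.1159]
orientation: [0.0, 0.139, 0.99, 0.0]
wrist_force: [-0.5, 2.4, -0.5]
finger_gap: 0.0615
grip_force: 42.5
clock: 28.05
tcp_pos: [0.6377, -0.0564, 0.1159]
orientation: [-0.0, 0.139, 0.99, 0.0]
wrist_force: [-4.2, 4.1, 3.4]
finger_gap: 0.0615
grip_force: 43.2
now shift 0.0011 0.0005 -0.0011 turn 0.0001
after turn shift 0.0011 0.0005 -0.0011 turn 0.0001
pos [ 0.6377 -0.0564  0.1159] h 2.863 gap 0.0615 F [-4.2  4.1  3.4] grip 43.2 t 28.05
```

```bash
python3 -m pendant '[[-1,-0.002,0,0,0],[-1,-0.001,0,0.001,0],[-1,0,0,0,0]]' 40
python3 -m pendant '[[-1,0,0,0.001,0],[1,0,0,0,0],[1,0,0,0,0],[1,0,0,0,0]]' 40
python3 -c "
from h import *
go(.6368,-.0556,.117,np.pi-.2787)"
```

```text
clock: 28.42
tcp_pos: [0.6403, -0.057, 0.1153]
orientation: [-0.0, 0.139, 0.99, 0.0]
wrist_force: [-4.1, 4.0, 6.1]
finger_gap: 0.0615
grip_force: 37.8
clock: 28.92
tcp_pos: [0.6411, -0.0579, 0.1133]
orientation: [0.0, 0.139, 0.99, -0.0]
wrist_force: [-0.4, 0.2, -0.5]
finger_gap: 0.0854
grip_force: 0.0
now shift 0.0048 0.0011 -0.0037 turn -0.0004
after turn shift 0.0048 0.0011 -0.0037 turn -0.0004
pos [ 0.6411 -0.0579  0.1133] h 2.8625 gap 0.0854 F [-0.4  0.2 -0.5] grip 0.0 t 28.925
```

```bash
python3 -m pendant '[[1,0,0,-0.03,0],[1,0,0,-0.045,0],[-1,0.04,0,0,0],[-1,0.05,0,0,0],[-1,0.01,0,0.04,0],[-1,0,0,0.05,0],[-1,0,0,0.045,0],[-1,0,0,0,0]]' 30
python3 -m pendant '[[-1,-0.02,0,0,0],[-1,-0.015,0,0,0],[-1,-0.008,0,0,0],[-1,0,0,0,0]]'
python3 -m pendant '[[-1,-0.006,0,0,0],[-1,-0.004,0,0,0],[-1,0,0,0,0]]'
python3 -c "
from h import *
go(.6368,-.0556,.117,np.pi-.2787)"
```

```text
clock: 29.92
tcp_pos: [0.5415, -0.0295, 0.0504]
orientation: [-0.004, 0.139, 0.99, 0.0]
wrist_force: [-0.2, 0.0, 0.6]
finger_gap: -0.0002
grip_force: 0.0
clock: 30.42
tcp_pos: [0.587, -0.0422, 0.0547]
orientation: [0.001, 0.139, 0.99, -0.0]
wrist_force: [0.2, -0.0, -0.3]
finger_gap: -0.0001
grip_force: 0.0
clock: 30.8
tcp_pos: [0.5953, -0.0445, 0.0533]
orientation: [-0.0, 0.139, 0.99, -0.0]
wrist_force: [-1.2, -0.3, -0.0]
finger_gap: -0.0
grip_force: 0.0
now shift -0.0429 0.0008 -0.0637 turn -0.0
after turn shift -0.0429 0.0008 -0.0637 turn -0.0
pos [ 0.5953 -0.0445  0.0533] h 2.8629 gap -0.0 F [-1.2 -0.3 -0. ] grip 0.0 t 30.8
```

```bash
python3 -m pendant '[[-1,-0.003,0,0,0],[-1,-0.003,0,0,0],[-1,0,0,0,0]]'
python3 -m pendant '[[-1,-0.002,0,0,0],[-1,-0.002,0,0,0],[-1,0,0,0,0]]'
python3 -m pendant '[[-1,-0.001,0,0,0],[-1,-0.001,0,0,0],[-1,0,0,0,0]]'
python3 -c "
from h import *
go(.6368,-.0556,.117,np.pi-.2787)"
```

```text
clock: 31.18
tcp_pos: [0.5972, -0.045, 0.052]
orientation: [-0.004, 0.139, 0.99, 0.0]
wrist_force: [-9.7, 3.5, 0.7]
finger_gap: 0.0001
grip_force: 0.0
clock: 31.55
tcp_pos: [0.5969, -0.0449, 0.0503]
orientation: [-0.008, 0.138, 0.99, 0.001]
wrist_force: [-19.0, 6.1, 1.3]
finger_gap: 0.0
grip_force: 0.0
clock: 31.92
tcp_pos: [0.5967, -0.0448, 0.0496]
orientation: [-0.01, 0.138, 0.99, 0.001]
wrist_force: [-22.6, 6.5, 1.6]
finger_gap: 0.0003
grip_force: 0.0
now shift -0.0415 0.0006 -0.0674 turn 0.001
after turn shift -0.0415 0.0006 -0.0674 turn 0.001
pos [ 0.5967 -0.0448  0.0496] h 2.8639 gap 0.0003 F [-22.6   6.5   1.6] grip 0.0 t 31.925
```

It stopped solidly at 23 N, 41.5 mm behind the expected home centre, so it is home. I'll back off, go over the top and look from the top camera.

```bash
python3 -m pendant '[[-1,0.02,0,0,0],[-1,0.03,0,0,0],[-1,0,0,-0.05,0],[1,0,0,-0.05,0],[1,0,0,-0.04,0],[1,0.05,0,0,0],[1,0.05,0,0,0],[1,0,0,0,0]]' 40
python3 - <<'E'
from h import *
im=snap('top','t10')
for l in('hood_top','hood','chalk_base'): print(l,[(np.round(r['centre'],1).tolist(),round(r['score'],2)) for r in env.recognise('top',l)])
print(w2pix('top',[(.6368,-.0556,.15)]))
H=np.array([.6368,-.0556,0]);a=-.2787
# bright top face
g=cv2.cvtColor(im,cv2.COLOR_RGB2GRAY);m=np.zeros_like(g);u,v=w2pix('top',[(.6368,-.0556,.15)])[0].astype(int)
m[v-22:v+22,u-22:u+22]=(g[v-22:v+22,u-22:u+22]>200)
for c in cv2.findContours(m,cv2.RETR_EXTERNAL,cv2.CHAIN_APPROX_NONE)[0]:
    if cv2.contourArea(c)>150: r=cv2.minAreaRect(c);print(r,pix2w('top',[r[0]],.15))
go(.6375,-.0565,.117,np.pi-.2787)
E
```

```text
clock: 32.92
tcp_pos: [0.4593, -0.0055, 0.1933]
orientation: [-0.001, 0.139, 0.99, 0.0]
wrist_force: [0.1, 0.2, -0.1]
finger_gap: 0.0852
grip_force: 0.0
hood_top [([346.2, 220.4], 0.73), ([165.9, 238.2], 0.71), ([227.7, 321.0], 0.68)]
hood [([345.3, 216.7], 0.93), ([229.3, 320.0], 0.61), ([171.8, 238.1], 0.56)]
chalk_base []
[[345.03936242 217.26185856]]
((344.5, 219.5), (37.0, 43.0), 90.0) [[ 0.63089567 -0.05432115  0.15      ]]
now shift -0.18 0.0001 0.0769 turn -0.0003
after turn shift -0.18 0.0 0.0769 turn -0.0003
pos [ 0.4644 -0.007   0.1939] h 2.8626 gap 0.0854 F [-0.1  1.2  0.5] grip 0.0 t 33.125
```

```bash
python3 -m pendant '[[1,-0.05,0,0,0],[1,-0.06,0,0,0],[1,-0.05,0,0,0],[1,-0.02,0,0,0],[1,0,0,0.03,0],[1,0,0,0.03,0],[1,0,0,0.017,0],[1,0,0,0,0]]' 60
python3 -m pendant '[[0.3,0,0,0,0],[0.3,0,0,0,0],[-1,0,0,0,0],[-1,0,0,0,0],[-1,0,0,0,0]]' 60
python3 -m pendant '[[-1,0,0,-0.003,0],[-1,0,0,-0.003,0],[-1,0,0,-0.004,0],[-1,0,0,-0.005,0],[-1,0,0,-0.005,0],[-1,0,0,0,0]]'
python3 -c "
from h import *
go(.6375,-.0565,.117,np.pi-.2787)"
```

```text
clock: 34.12
tcp_pos: [0.6354, -0.0562, 0.1147]
orientation: [-0.001, 0.139, 0.99, 0.0]
wrist_force: [0.2, -0.0, 0.6]
finger_gap: 0.0856
grip_force: 0.0
clock: 34.75
tcp_pos: [0.637, -0.0561, 0.118]
orientation: [0.002, 0.139, 0.99, -0.0]
wrist_force: [1.5, 1.4, 5.7]
finger_gap: 0.0615
grip_force: 67.1
clock: 35.5
tcp_pos: [0.6357, -0.0561, 0.1367]
orientation: [-0.0, 0.139, 0.99, -0.0]
wrist_force: [-1.0, 0.9, -6.4]
finger_gap: 0.0616
grip_force: 67.3
now shift -0.0018 0.0001 0.0197 turn -0.0001
after turn shift -0.0018 0.0001 0.0197 turn -0.0001
pos [ 0.6357 -0.0561  0.1367] h 2.8628 gap 0.0616 F [-1.   0.9 -6.4] grip 67.3 t 35.5
```

```bash
python3 -m pendant '[[-1,0,0,-0.006,0],[-1,0,0,-0.008,0],[-1,0,0,-0.008,0],[-1,0,0,-0.008,0]]'
python3 - <<'E'
from h import *
im=snap('scene','s11')
for l in('hood_top','hood','chalk_base','foot_lug','sleeve_top'): print(l,[(np.round(r['centre'],1).tolist(),round(r['score'],2)) for r in env.recognise('scene',l)])
print(w2pix('scene',[(.6368,-.0556,.003),(.6368,-.0556,.011),(.6368,-.0556,.035),(.6368,-.0556,.06)]))
E
```

```text
clock: 36.0
tcp_pos: [0.6359, -0.0562, 0.1672]
orientation: [0.0, 0.139, 0.99, -0.0]
wrist_force: [-2.1, 1.0, -8.8]
finger_gap: 0.0611
grip_force: 67.5
hood_top [([460.7, 248.0], 0.95), ([278.5, 225.5], 0.83), ([494.5, 358.5], 0.57)]
hood [([491.2, 354.0], 0.97), ([274.3, 225.8], 0.77), ([462.9, 245.9], 0.56)]
chalk_base [([287.0, 260.6], 0.86), ([260.9, 282.7], 0.3)]
foot_lug [([284.1, 259.6], 0.87)]
sleeve_top [([286.2, 260.5], 0.79)]
[[283.79124202 261.80231033]
 [283.60755716 259.57832563]
 [283.04544502 252.77181175]
 [282.44163725 245.45927225]]
```

```bash
python3 -m pendant '[[-1,0,0,-0.009,0],[-1,0,0,-0.01,0],[-1,0,0,-0.01,0],[-1,0,0,-0.01,0],[-1,0,0,-0.01,0],[-1,0,0,-0.007,0]]'
python3 -m pendant '[[-1,0,0,-0.007,0],[-1,0,0,-0.008,0],[-1,0,0,-0.01,0],[-1,0,0,-0.02,0],[-1,0,0,0,0]]'
python3 - <<'E'
from h import *
S=np.array([[0.584,-0.161],[0.602,-0.341],[0.336,-0.374],[0.311,-0.198]]);print(S.mean(0))
snap('scene','s12'); print([(r['centre'],r['score']) for l in('chalk_base','sleeve_top') for r in env.recognise('scene',l)], w2pix('scene',[(.6368,-.0556,.134)]))
off();c=S.mean(0);go(c[0],c[1],.25,np.pi-.2787)
go(c[0],c[1],.25,np.pi+.1)
E
```

```text
clock: 37.05
tcp_pos: [0.636, -0.0561, 0.2233]
orientation: [0.0, 0.139, 0.99, -0.0]
wrist_force: [-0.0, 1.4, -10.3]
finger_gap: 0.0613
grip_force: 67.4
clock: 37.67
tcp_pos: [0.6374, -0.0565, 0.2705]
orientation: [0.003, 0.139, 0.99, -0.0]
wrist_force: [0.0, -0.4, -1.8]
finger_gap: 0.0608
grip_force: 68.2
[ 0.45825 -0.2685 ]
[([297.2, 273.3], 0.73), ([284.8, 243.1], 0.68), ([272.2, 192.0], 0.53), ([276.6, 189.0], 0.62), ([286.4, 242.8], 0.56), ([300.4, 271.4], 0.28)] [[280.53614795 222.37469481]]
FT [-0.144  0.204 -1.232 -0.013 -0.006 -0.02 ] com offset x -0.0012
now shift 0.1121 -0.253 0.0167 turn -0.0
after turn shift 0.1121 -0.253 0.0167 turn -0.0
pos [ 0.6356 -0.0561  0.2667] h 2.8628 gap 0.0615 F [ 0.4 -0.2 -2. ] grip 68.2 t 38.025
now shift 0.1121 -0.253 0.0167 turn -0.3787
after turn shift 0.1977 -0.1937 0.0167 turn -0.3787
pos [ 0.6356 -0.0561  0.2667] h 2.8628 gap 0.0615 F [ 0.4 -0.2 -2. ] grip 68.2 t 38.025
```

The hood is off (Fz ≈ −1.5 N, its own weight) and clear above the sleeve. Next I take it to the step.

```bash
python3 -m pendant '[[-1,0.012,-0.025,0,0],[-1,0.02,-0.045,0,0],[-1,0.02,-0.05,0,0],[-1,0.02,-0.05,0,0],[-1,0.02,-0.045,0,0],[-1,0.015,-0.028,0,0],[-1,0.005,-0.01,0,0],[-1,0,0,0,0]]'
python3 -m pendant '[[-1,0,0,0.02,0],[-1,0,0,0.025,0],[-1,0,0,0.012,0],[-1,0,0,0.005,0],[-1,0,0,0,0]]'
python3 -c "
from h import *
go(.458,-.2685,.196,np.pi-.2787)"
```

```text
clock: 39.02
tcp_pos: [0.4585, -0.2687, 0.2674]
orientation: [0.0, 0.14, 0.99, 0.0]
wrist_force: [0.1, 0.0, -1.9]
finger_gap: 0.0614
grip_force: 68.2
clock: 39.65
tcp_pos: [0.459, -0.2683, 0.2057]
orientation: [0.0, 0.139, 0.99, -0.0]
wrist_force: [-0.6, 0.3, -2.0]
finger_gap: 0.0617
grip_force: 68.2
now shift 0.0009 -0.0005 0.0097 turn 0.0005
after turn shift 0.0009 -0.0005 0.0097 turn 0.0005
pos [ 0.459  -0.2683  0.2057] h 2.8634 gap 0.0617 F [-0.6  0.3 -2. ] grip 68.2 t 39.65
```

```bash
python3 -m pendant '[[-1,0,0,0.003,0],[-1,0,0,0.003,0],[-1,0,0,0.002,0],[-1,0,0,0,0]]'
python3 -m pendant '[[-1,0,0,0.001,0],[-1,0,0,0.001,0],[-1,0,0,0,0]]'
python3 -m pendant '[[-1,0,0,0.001,0],[-1,0,0,0.001,0],[-1,0,0,0,0]]'
```

```text
clock: 40.15
tcp_pos: [0.4585, -0.2685, 0.1973]
orientation: [-0.0, 0.139, 0.99, 0.0]
wrist_force: [-0.5, -0.1, -2.1]
finger_gap: 0.0615
grip_force: 68.2
clock: 40.52
tcp_pos: [0.4587, -0.2686, 0.1961]
orientation: [0.0, 0.139, 0.99, -0.0]
wrist_force: [-1.6, 2.1, 3.6]
finger_gap: 0.0612
grip_force: 68.7
clock: 40.9
tcp_pos: [0.4587, -0.2686, 0.196]
orientation: [0.001, 0.139, 0.99, -0.001]
wrist_force: [-4.6, 3.9, 16.0]
finger_gap: 0.0613
grip_force: 70.2
```

```bash
python3 -m pendant '[[-1,0,0,-0.002,0],[-1,0,0,0,0],[1,0,0,0,0],[1,0,0,0,0],[1,0,0,0,0],[1,0,0,-0.02,0],[1,0,0,-0.04,0],[1,0,0,-0.04,0]]' 20
python3 -m pendant '[[1,0.03,-0.05,0,0],[1,0.03,-0.05,0,0],[1,0.03,-0.05,0,0],[1,0,-0.04,0,0],[1,0,0,0,0]]'
python3 - <<'E'
from h import *
a=snap('top','t13')[:,:,::-1];b=snap('scene','s13')[:,:,::-1]
print(env.get_state()['tcp_pos'])
cv2.imwrite('pics/c13.png',np.hstack([cv2.resize(a[130:350,290:480],None,fx=2,fy=2),cv2.resize(b[120:340,190:390],None,fx=2,fy=2)]))
E
```

```text
clock: 41.9
tcp_pos: [0.4584, -0.2684, 0.2961]
orientation: [-0.0, 0.139, 0.99, 0.0]
wrist_force: [0.4, -1.3, -0.3]
finger_gap: 0.0856
grip_force: 0.0
clock: 42.52
tcp_pos: [0.3185, -0.4289, 0.2948]
orientation: [-0.0, 0.141, 0.99, -0.0]
wrist_force: [0.4, 0.1, 0.1]
finger_gap: 0.0857
grip_force: 0.0
[ 0.31954878 -0.42637035  0.29504478]
```

View pics/c13.png

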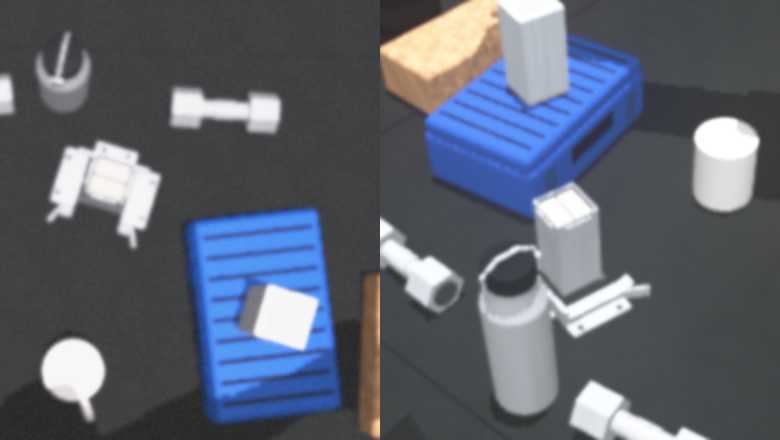

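The picture shows the hood upright on the step (top view crop (285,317)), the base with white chalk standing against the stop in the holder (107,180), and the other things undisturbed. While the hood was drawn up, the pull on the base was towards the stop, so it stays home.

```bash
python3 -c "
from workcell import env
print(env.hand_in())"
```

```text
the job is handed in; nothing more can be done
None
```

The job is handed in at about 43 s on the robot's clock: the base stands home in the holder, and the hood is upright, mouth down, on the blue step. I checked that the base was home with a 23 N push before drawing the hood; after that I only checked it by picture.

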